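# Unclip the orange specimen cassette and hold it over the tray

## Task

Take the cassette with the orange catches out of its dock: pinch its two side catches together and, keeping them pinched, lift it straight up, carry it level over the middle of the blue parts tray, and finish while still holding it there by the catches, its underside about 12 cm above the bench; do not put it down or let go. Leave the blue cassette clipped in its dock and do not disturb the tray, jars, bottle or blower.

Things in the scene. Friction and masses are not known exactly. Their poses are not given: they have to be found in the camera images.
- cassette_orange: Specimen cassette: black box 70 x 34 x 60 mm (x, y, z), orange top plate with three brass specimens. Origin at the centre of its underside, z up. Spring catches in orange stand on its +y and -y sides; outside width over both in y 56 mm free, 44 mm pinched. About 170 g (varies by a third). Starts seated in a dock, origin at the dock's centre 8 mm above the bench, turned like the dock.
- orange_catch_left (a joint): Orange cassette's catch on its +y side: 0 free, 0.006 m fully pressed in (spring, 3 N at first, 7 N fully in). Upright ridged tab 24 mm wide in x (centred), 5 mm thick, 6 to 66 mm above the cassette's origin, outer face 28 mm from the centre plane when free. Its barb holds under the dock's steel bar until pressed in 3 to 4.5 mm.
- orange_catch_right (a joint): Orange cassette's catch on its -y side: 0 free, 0.006 m fully pressed in (spring, 3 N at first, 7 N fully in). Upright ridged tab 24 mm wide in x (centred), 5 mm thick, 6 to 66 mm above the cassette's origin, outer face 28 mm from the centre plane when free. Its barb holds under the dock's steel bar until pressed in 3 to 4.5 mm.
- cassette_blue: Specimen cassette: black box 70 x 34 x 60 mm (x, y, z), blue top plate with three brass specimens. Origin at the centre of its underside, z up. Spring catches in blue stand on its +y and -y sides; outside width over both in y 56 mm free, 44 mm pinched. Same build as orange. Starts seated in a dock, origin at the dock's centre 8 mm above the bench, turned like the dock. Leave alone.
- dock_1: Grey dock fixed to the bench, one of two alike. Origin at the centre of its underside, z up. Base 100 x 88 mm (x, y), 8 mm thick; walls to 35 mm above the bench, 38 mm out in y: the catches stand free from 35 to 74 mm above the bench. 1.5 mm of play round the cassette in x and y; it leaves straight up, its lower 27 mm stand between guides.
- dock_2: Grey dock fixed to the bench, one of two alike. Origin at the centre of its underside, z up. Base 100 x 88 mm (x, y), 8 mm thick; walls to 35 mm above the bench, 38 mm out in y: the catches stand free from 35 to 74 mm above the bench. 1.5 mm of play round the cassette in x and y; it leaves straight up, its lower 27 mm stand between guides.
- parts_tray: Shallow blue tray 100 x 160 x 24 mm (x, y, z), loose and empty, with one divider. Origin at the centre of its underside, z up.
- oil_bottle: White dropper bottle with blue cap, 34 mm across, 105 mm tall; bystander. Origin at the centre of its underside.
- flux_jar: White jar with black lid, 48 mm across, 52 mm tall; bystander. Origin at the centre of its underside.
- cap_jar: Orange jar with white lid, 38 mm across, 40 mm tall; bystander. Origin at the centre of its underside.
- air_blower: Black rubber air blower standing on its bulb, 50 mm across, 90 mm tall; bystander. Origin at the centre of its underside.

How it is judged:
By the outcome, as a careful person would: the job done as asked, in the order asked, and still so for the second after the job is handed in, while the arm keeps its last pose, push and grip.
It also fails if it takes over 42 s, if anything falls off the work surface, if the arm or the gripper's body presses on something with over 40 N, if the wrist force passes 120 N, or if a joint passes its speed limit or range.

## Robot

A 6-joint arm with a two-finger parallel gripper is mounted at the origin on a cart in front of the work surface, level with it; the furniture and walls round the work are solid. World frame = base frame: x ahead of the robot, y to its left, z up, the work surface at z = 0. Lengths are in m, angles in rad, forces in N, time in s.
With the tool pointing down it reaches from about 0.3 to 0.875 m from the base axis. Payload 6.4 kg.
Tool frame: the origin (TCP) lies on the centre line of the jaws, within the pads' length; the fingertips stand 25 mm ahead of it and the grasp point (between the pads) lies 6 mm ahead of it (ctrl.tip_reach is the distance from the TCP to the fingertips, in m); z points along the fingers, y is the line along which they close (so a half turn about z gives the same grasp; the last joint's range is limited). The gripper opens to 85 mm and grips with 20 to 120 N. Pads are 22 mm wide; open, the fingers measure 114 mm over their backs; the gripper's body (76 mm by 85 mm) begins 54 mm behind the grasp point. The pads swing forward as they close: fully open they stand 13 mm farther back than shut.
Start: joints at [0.927, 0.181, 1.607, -0, 1.354, -0.206], TCP at [0.244, 0.521, 0.231] pointing down, gripper open.
Joint ranges: [-2.99, 2.99], [-0.89, 2.07], [0.3, 2.58], [-1.14, 4.28], [0, 2.63], [-3.12, 3.12]. Speed limits (rad/s): [2.57, 2.57, 3.01, 3.14, 3.14, 3.14].

## Interface

Orientations are given as a unit quaternion [w, x, y, z].
In Python, from bench import ctrl gives the robot as it stands.
- The arm moves only by the tool servo_tool, never from a script. Its argument "motion" is a list that holds one entry, the list of rows, each a list of 5 numbers: the shift along the tool's x, y, z in cm, then the turn about the tool's z in degrees, then the closure, from -1 (fully open) to 1 (shut). In form: [[[dx, dy, dz, twist, claw], ...]]. A call has 1 to 5 rows; each row is the pose to reach, as a shift and turn from the pose commanded when the call began, along the tool's axes at that moment; what a row does not reach only later rows make up. A row lasts 1/10 s, in which the tool goes at most 50 mm and 8.59 degrees, less where a joint would pass 70% of its speed; a pose out of reach is approached as far as the arm can. A call with a gripper value outside its range is refused whole. The fingers move at their own pace and stop on an object; the grip force is fixed at half the most. Time passes only in rows, so rows that repeat a pose let the fingers close. It gives the time, the measured TCP pose, the force, the opening and the grip force at its end, in the units of the state.
- ctrl.get_obs(): the state, without advancing time (a new reading comes with each control period).
- ctrl.camera(name): name is "scene" or "top"; returns a dict with "pixels" (480x640x3 uint8, red, green, blue), "depth" (480x640 float32, m along the optical axis (not along the pixel's ray), 0 where there is no reading), "fx", "fy", "cx", "cy" (pixels), "k1" (the pictures are not rectified: a ray, as slopes to the right and down, at radius r is drawn at 1 + k1 r^2 times it, then the intrinsics apply), "R" (3x3) and "t" (3): a world point X has camera coordinates R X + t. Camera axes: x right, y down, z forward; pixel columns grow to the right and rows downward; lengths in m; the calibration is good to about 2 mm. A picture is of the moment at which its call begins.
- ctrl.hand_in(): hands the job in; it is judged then, once.
The state is a dict: "time_s": time; "q": joint angles; "dq": joint speeds; "joint_efforts": joint torques, N m; "eef_pos": TCP position; "eef_rot": TCP orientation; "wrist_force": force on the tool from outside, world axes, zero at the start; "torque": the same for the moment, N m; "opening": opening from 0.0 (shut) to 1.0 (fully open); "grasp_force": force on a finger pad.
Only numpy, scipy, OpenCV 4.12 (cv2) and the standard library are available. Lean on these libraries where they do the work, as an engineer would, in place of code of your own. Each camera call takes 0.05 s, during which the arm holds its last target. There are 200 camera calls.

## Working session

There is one attempt and no reset: what is moved stays moved. The work goes in short steps, Python scripts to look and compute and a tool call to move; the robot and the scene stay as the last step left them, time stands still between calls to the robot, and variables do not carry over. Pictures are saved under pics/ and viewed, at most 11 in all, crops included, and the job is handed in when it is done.

Besides the shell and the picture viewer there is one more tool, called after "Emit:" as name(argument=value, ...) on one line, values as JSON. servo_tool: Moves the arm, as the interface text tells. Its arguments: {"type":"object","properties":{"motion":{"type":"array"}},"required":["motion"]}

```bash
mkdir -p pics; cat > h.py <<'E'
import numpy as np, cv2
from bench import ctrl
def cam(n):
    c=ctrl.camera(n); return c
def pts(c):
    "world point of every pixel by depth (distortion removed)"
    K=np.array([[c['fx'],0,c['cx']],[0,c['fy'],c['cy']],[0,0,1.]])
    v,u=np.mgrid[0:480,0:640]
    x=(u-c['cx'])/c['fx'];y=(v-c['cy'])/c['fy']
    rd=np.hypot(x,y);r=rd.copy()
    for _ in range(20): r=rd/(1+c['k1']*r*r)
    s=r/np.maximum(rd,1e-9)
    d=np.stack([x*s,y*s,np.ones_like(x)],-1)
    R=np.array(c['R']);t=np.array(c['t'])
    return ((d*c['depth'][...,None])-t)@R, d@R, -R.T@t
def plane(c,uv,z):
    P,D,o=pts(c); d=D[int(round(uv[1])),int(round(uv[0]))]
    return o+d*(z-o[2])/d[2]
E
python3 - <<'E'
from h import *
for n in('scene','top'):
    c=cam(n); cv2.imwrite(f'pics/{n}0.png',c['pixels'][...,::-1]); print(n,c['fx'],c['k1'],-np.array(c['R']).T@c['t'])
    np.savez(n+'0.npz',**c)
print(ctrl.get_obs())
E
```

```text
scene 569.4013031416156 -0.1492356750764365 [ 0.07892983 -0.69003184  1.02382226]
top 568.8457388499727 -0.13542568010872424 [ 0.38508592 -0.09513544  1.38561005]
{'time_s': 0.1, 'q': array([ 9.26714334e-01,  1.81469686e-01,  1.60790901e+00, -2.26843698e-06,
        1.35379543e+00, -2.06309621e-01]), 'dq': array([ 0.00012216, -0.00213687, -0.00290985,  0.0012027 ,  0.0016223 ,
       -0.00016036]), 'joint_efforts': array([ 6.78082270e-04, -4.45877302e+01, -3.52237773e+01, -2.74812046e-04,
        4.18897573e-03, -2.14235648e-06]), 'eef_pos': array([0.24344131, 0.52037615, 0.23037211]), 'eef_rot': array([-3.25167859e-04,  2.17142212e-01,  9.76139659e-01, -7.20781297e-04]), 'wrist_force': array([ 0.29738532, -0.83847267, -0.01011332]), 'torque': array([ 0.01177891,  0.049332  , -0.02222598]), 'grasp_force': 0.0, 'opening': 0.999494123380593}
```

View pics/scene0.png

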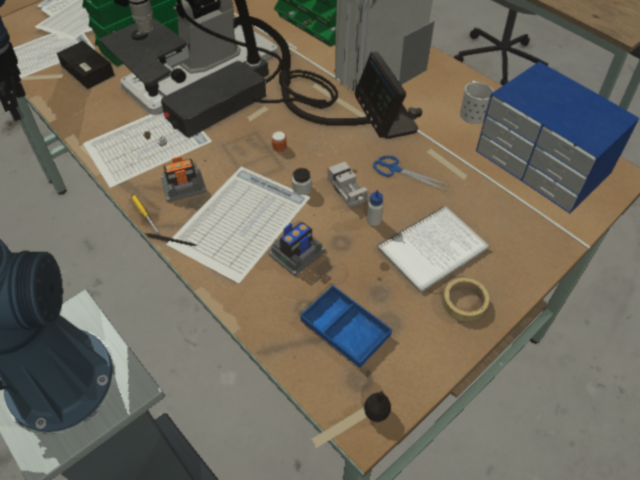

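View pics/top0.png

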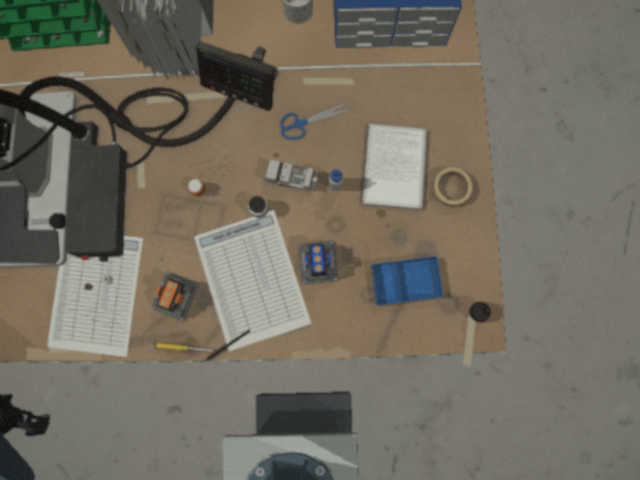

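The scene view shows the orange cassette at (182,178), blue at (297,237) and the tray at (345,325). In the top view they are at (171,295), (319,260) and (407,281). Next I measure them.

```bash
cat > m.py <<'E'
from h import *
import sys
def orange(c,name,box):
    P,D,o=pts(c); hsv=cv2.cvtColor(c['pixels'],cv2.COLOR_RGB2HSV)
    x0,y0,x1,y1=box; k=np.zeros((480,640),bool); k[y0:y1,x0:x1]=1
    return P,D,o,hsv,k
for n,bo,bt in(('scene',(155,145,212,205),(285,275,405,375)),('top',(145,265,205,325),(360,245,455,315))):
    c=dict(np.load(n+'0.npz'))
    P,D,o,h,k=orange(c,n,bo)
    m=k&(h[...,0]<18)&(h[...,1]>140)&(h[...,2]>90)
    p=P[m]; print(n,'orange n',m.sum(),'z pct',np.percentile(p[:,2],[5,25,50,75,95]).round(4))
    t=p[np.abs(p[:,2]-np.percentile(p[:,2],80))<.006]
    print(' top mean',t.mean(0).round(4),'rect',cv2.minAreaRect(t[:,:2].astype('f')))
    v,u=np.nonzero(m);print(' px centroid',u.mean(),v.mean())
    # ray cast mask on z=.070
    d=D[m];q=o+d*((.070-o[2])/d[:,2])[:,None];print(' ray z.07',cv2.minAreaRect(q[:,:2].astype('f')))
    # everything in box above 3cm / dock base
    for lo,hi in((.025,.04),(.06,.09)):
        s=k&(P[...,2]>lo)&(P[...,2]<hi)&(c['depth']>0);
        if s.sum()>5: print(' slab',lo,s.sum(),cv2.minAreaRect(P[s][:,:2].astype('f')))
    P,D,o,h,k=orange(c,n,bt)
    m=k&(h[...,0]>98)&(h[...,0]<125)&(h[...,1]>130)
    m=cv2.morphologyEx(m.astype('u1'),cv2.MORPH_OPEN,np.ones((3,3)))>0
    p=P[m];print(' tray z',np.percentile(p[:,2],[5,50,95]).round(4),cv2.minAreaRect(p[:,:2].astype('f')))
    im=c['pixels'][bo[1]:bo[3],bo[0]:bo[2],::-1]
    cv2.imwrite(f'pics/c_{n}.png',cv2.resize(im,(400,400),interpolation=cv2.INTER_CUBIC))
a,b=[cv2.imread(f'pics/c_{n}.png') for n in('scene','top')]
cv2.imwrite('pics/c.png',np.hstack([a,b]))
# heights of the surroundings of the path
c=dict(np.load('top0.npz'));P,_,_=pts(c)
s=(P[...,0]>.1)&(P[...,0]<.75)&(P[...,1]>-.45)&(P[...,1]<.6)&(P[...,2]>.08)
n,l,st,ce=cv2.connectedComponentsWithStats(s.astype('u1'))
for i in range(1,n):
    if st[i,4]>15:
        p=P[l==i];print(st[i],p.min(0).round(3),p.max(0).round(3))
E
python3 m.py
```

```text
scene orange n 310 z pct [0.0398 0.0604 0.0664 0.0688 0.0724]
 top mean [0.4847 0.269  0.0682] rect ((0.48593670129776, 0.27318117022514343), (0.0633578971028328, 0.05804145336151123), 13.328568458557129)
 px centroid 179.17096774193547 169.43870967741935
 ray z.07 ((0.4784949719905853, 0.2560616731643677), (0.09119288623332977, 0.061949338763952255), 65.97045135498047)
 slab 0.025 341 ((0.48397934436798096, 0.2694283425807953), (0.08175203949213028, 0.08404569327831268), 65.64864349365234)
 slab 0.06 412 ((0.4852084517478943, 0.27126121520996094), (0.06455433368682861, 0.07142307609319687), 69.24442291259766)
 tray z [-0.0022  0.0017  0.0212] ((0.35661235451698303, -0.48283371329307556), (0.6703187227249146, 0.1755773425102234), 51.406959533691406)
top orange n 231 z pct [0.0509 0.0666 0.0689 0.072  0.0757]
 top mean [0.4872 0.2723 0.0705] rect ((0.48770034313201904, 0.27262192964553833), (0.0533452033996582, 0.05609073117375374), 29.260986328125)
 px centroid 169.57575757575756 294.54112554112555
 ray z.07 ((0.4876096248626709, 0.2723360061645508), (0.057388704270124435, 0.0581563264131546), 23.167726516723633)
 slab 0.025 433 ((0.48747414350509644, 0.273193359375), (0.07822495698928833, 0.08326102793216705), 67.640380859375)
 slab 0.06 490 ((0.48796722292900085, 0.27421435713768005), (0.05757974833250046, 0.06830386817455292), 68.71112823486328)
 tray z [-0.003   0.0016  0.0102] ((0.4873711168766022, -0.22583404183387756), (0.11835519224405289, 0.3101121187210083), 17.15735626220703)
[332 178  10   4  22] [ 0.743 -0.14   0.081] [ 0.75  -0.119  0.091]
[  21  213   45   51 1534] [ 0.385 -0.095  0.094] [0.682 0.6   1.386]
[   0  393   51   87 2227] [ 0.181 -0.095  0.243] [0.385 0.568 1.386]
```

View pics/c.png

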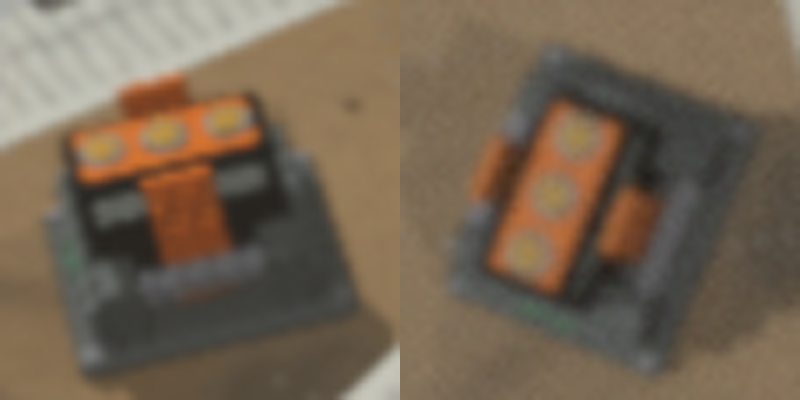

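The crops show the orange plate, the brass discs running up and right in the top view (cassette x at about -23° yaw), and both catches clear. I'll refine this with rays.

```bash
cat > m2.py <<'E'
from h import *
from scipy.spatial.transform import Rotation as Ro
print('tip',ctrl.tip_reach)
rays={}
for n,bo,bt in(('scene',(155,145,212,205),(295,280,400,370)),('top',(145,265,205,325),(365,248,450,312))):
    c=dict(np.load(n+'0.npz'));P,D,o=pts(c);h=cv2.cvtColor(c['pixels'],cv2.COLOR_RGB2HSV);ok=c['depth']>0
    x0,y0,x1,y1=bo;k=np.zeros((480,640),bool);k[y0:y1,x0:x1]=1
    for nm,m in(('orange',k&(h[...,0]<13)&(h[...,1]>140)&(h[...,2]>80)),('brass',k&(h[...,0]>13)&(h[...,0]<28)&(h[...,2]>120)&(P[...,2]>.055))):
        N,l,st,ce=cv2.connectedComponentsWithStats(m.astype('u1'),connectivity=4)
        for i in range(1,N):
            if st[i,4]>=6:
                uv=ce[i];d=D[int(round(uv[1])),int(round(uv[0]))]
                p=P[(l==i)&ok];v=np.linalg.eigh(np.cov(p[:,:2].T))[1][:,1]
                print(n,nm,'A',st[i,4],'uv',uv.round(1),'depth med',np.median(p,0).round(4),'ray.07',(o+d*(.07-o[2])/d[2]).round(4),'axis',np.degrees(np.arctan(v[1]/v[0])).round(1))
        if nm=='brass': 
            q=D[m].mean(0); rays[n]=(o,q/np.linalg.norm(q)); print('brass all',m.sum(),np.median(P[m&ok],0).round(4))
            q=P[m&ok][:,:2];v=np.linalg.eigh(np.cov(q.T))[1][:,1];print(' brass axis',np.degrees(np.arctan(v[1]/v[0])))
    x0,y0,x1,y1=bt;k=np.zeros((480,640),bool);k[y0:y1,x0:x1]=1
    m=k&(h[...,0]>98)&(h[...,0]<125)&(h[...,1]>150)
    N,l,st,ce=cv2.connectedComponentsWithStats(m.astype('u1'));i=1+st[1:,4].argmax();m=l==i
    p=P[m&ok];print(n,'tray',st[i],np.percentile(p[:,2],[5,50,95]).round(4))
    hi=p[p[:,2]>.015]
    if len(hi)>5:print(' rim depth',cv2.minAreaRect(hi[:,:2].astype('f')))
    d=D[m];q=o+d*((.02-o[2])/d[:,2])[:,None];print(' ray .02',cv2.minAreaRect(q[:,:2].astype('f')))
    print(' microscope box region',np.percentile(P[ok&(P[...,1]>.33)&(P[...,1]<.6)&(P[...,0]>.5)&(P[...,0]<.75)][:,2],[50,90,98,100]).round(3))
(o1,d1),(o2,d2)=rays.values()
s=np.linalg.lstsq(np.stack([d1,-d2],1),o2-o1,rcond=None)[0];print('triang brass',(o1+s[0]*d1).round(4),(o2+s[1]*d2).round(4))
q=ctrl.get_obs()['eef_rot'];R=Ro.from_quat(np.roll(q,-1)).as_matrix();print(R.round(3))
E
python3 m2.py
```

```text
tip 0.025
scene orange A 282 uv [179.3 170.2] depth med [0.48   0.256  0.0658] ray.07 [0.478  0.2556 0.07  ] axis 65.4
scene brass A 23 uv [187.1 162.1] depth med [0.507  0.2648 0.0696] ray.07 [0.5077 0.2657 0.07  ] axis 79.1
scene brass A 22 uv [177.7 164.2] depth med [0.4867 0.275  0.0697] ray.07 [0.4875 0.2749 0.07  ] axis 69.1
scene brass A 23 uv [168.7 166.5] depth med [0.4658 0.2832 0.0696] ray.07 [0.4656 0.2811 0.07  ] axis 78.2
brass all 73 [0.4861 0.2756 0.0696]
 brass axis -25.512974450418554
scene tray [ 302  295   89   71 3118] [-0.0024  0.0013  0.0203]
 rim depth ((0.5052157044410706, -0.294259637594223), (0.10131783783435822, 0.16028620302677155), 5.922451972961426)
 ray .02 ((0.504638671875, -0.29540085792541504), (0.10235133767127991, 0.16032616794109344), 5.427409648895264)
 microscope box region [0.025 0.111 0.149 0.154]
top orange A 175 uv [166.6 293.6] depth med [0.4926 0.2761 0.0689] ray.07 [0.4879 0.2753 0.07  ] axis -45.7
top orange A 57 uv [178.7 298.2] depth med [0.4783 0.2492 0.0651] ray.07 [0.4779 0.2466 0.07  ] axis -28.4
top brass A 31 uv [171.1 285. ] depth med [0.5089 0.2659 0.0704] ray.07 [0.5088 0.266  0.07  ] axis -34.5
top brass A 28 uv [167.4 293.8] depth med [0.4878 0.2746 0.0717] ray.07 [0.4879 0.2753 0.07  ] axis 57.6
top brass A 31 uv [163.6 302.7] depth med [0.4672 0.2822 0.0719] ray.07 [0.467  0.2823 0.07  ] axis -32.5
brass all 98 [0.4878 0.2747 0.0712]
 brass axis -22.362884327940815
top tray [ 376  260   62   43 1501] [-0.0031  0.0014  0.007 ]
 rim depth ((0.5000551342964172, -0.3167119026184082), (0.09779325872659683, 0.07219091802835464), 86.83812713623047)
 ray .02 ((0.5082879066467285, -0.292746365070343), (0.09103936702013016, 0.15264098346233368), 5.630568981170654)
 microscope box region [0.025 0.145 0.152 0.158]
triang brass [0.4867 0.2751 0.0693] [0.4894 0.2737 0.0691]
[[-0.906  0.424 -0.001]
 [ 0.424  0.906 -0.001]
 [ 0.    -0.002 -1.   ]]
```

Emit:
servo_tool(motion=[[[-4.5,-1.6,0,0,-1],[-9,-3.3,0,0,-1],[-13.5,-5,0,-1,-1],[-18,-6.6,1,-2,-1],[-22.5,-8.2,2,-3,-1]]])

```text
time_s: 0.6
eef_pos: [0.4138, 0.3497, 0.2111]
eef_rot: [0.0, 0.191, 0.982, 0.0]
wrist_force: [-0.1, 0.6, 0.3]
opening: 0.999
grasp_force: 0.0
```

```bash
cat > go.py <<'E'
from h import *
import sys
from scipy.spatial.transform import Rotation as Ro
o=ctrl.get_obs();R=Ro.from_quat(np.roll(o['eef_rot'],-1)).as_matrix();p=o['eef_pos']
t=np.array([float(a) for a in sys.argv[1:4]])
print('t',o['time_s'],'pos',p.round(4),'yaw',np.degrees(np.arctan2(-R[0,1],R[1,1])).round(2),'tilt z',R[:,2].round(4),'need cm',(R.T@(t-p)*100).round(2),'F',o['wrist_force'].round(2),'op',o['opening'],'g',o['grasp_force'])
E
python3 go.py .4875 .2748 .067
```

```text
t 0.6 pos [0.4138 0.3497 0.2111] yaw -22.03 tilt z [ 5.e-04  3.e-04 -1.e+00] need cm [-9.63 -4.19 14.41] F [-0.13  0.55  0.34] op 0.9991265049782209 g 0.0
```

Emit:
servo_tool(motion=[[[-4,-1.7,1,0,-1],[-8,-3.5,3,0,-1],[-9.6,-4.2,5,0,-1],[-9.6,-4.2,6,0,-1],[-9.6,-4.2,6,0,-1]]])

```text
time_s: 1.1
eef_pos: [0.4843, 0.2756, 0.1491]
eef_rot: [-0.002, 0.192, 0.981, -0.001]
wrist_force: [-0.4, -0.7, 0.2]
opening: 1.0
grasp_force: 0.0
```

```bash
python3 go.py .4875 .2748 .067; python3 - <<'E'
from h import *
a=[]
for n,(x,y) in(('scene',(130,100)),('top',(120,245))):
    c=cam(n);np.savez(n+'1.npz',**c);a.append(cv2.resize(c['pixels'][y:y+100,x:x+100,::-1],(400,400),interpolation=cv2.INTER_CUBIC))
cv2.imwrite('pics/above.png',np.hstack(a))
E
```

```text
t 1.1 pos [0.4843 0.2756 0.1491] yaw -22.14 tilt z [-0.0045 -0.001  -1.    ] need cm [-0.35  0.06  8.2 ] F [-0.42 -0.67  0.16] op 1.0000468940830818 g 0.0
```

View pics/above.png

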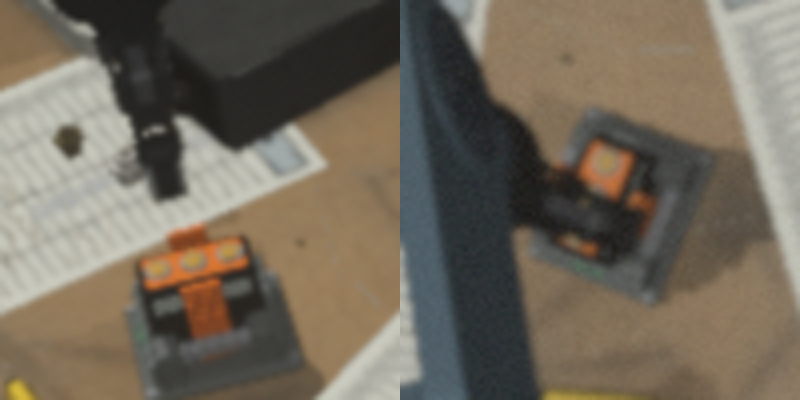

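```bash
python3 - <<'E'
from h import *
for n,(x,y),f in(('scene',(130,100),0),('top',(120,245),400)):
    c=dict(np.load(n+'1.npz'))
    y_=np.array([.376,.926,0])
    for nm,X in(('brass',[.4875,.2748,.07]),('tipR',np.array([.4843,.2756,.13])-.05*y_),('tipL',np.array([.4843,.2756,.13])+.05*y_),('body',[.4843,.2756,.21])):
        a=c['R']@X+c['t'];a=a[:2]/a[2];a=a*(1+c['k1']*(a@a));u=c['fx']*a[0]+c['cx'];v=c['fy']*a[1]+c['cy']
        print(n,nm,(u-x)*4+f,(v-y)*4)
E
```

```text
scene brass 192.0207703914465 256.11059784392944
scene tipR 183.15984500171476 239.45651578579566
scene tipL 153.34222844479893 131.74338433257026
scene body 140.76039912781437 78.33827814850247
top brass 588.8951710409805 196.71406039883732
top tipR 638.9172910502722 226.69475451190692
top tipL 478.3477877494811 163.09618448689162
top body 514.3835152115919 183.7023691294064
```

Emit:
servo_tool(motion=[[[-0.2,0,1.5,0,-1],[-0.2,0,3,0,-1],[-0.2,0,3,0,-1]]])

```text
time_s: 1.5
eef_pos: [0.4856, 0.2753, 0.1184]
eef_rot: [-0.002, 0.191, 0.982, -0.001]
wrist_force: [-0.2, 0.1, 0.1]
opening: 1.001
grasp_force: 0.0
```

```bash
python3 go.py .4875 .2748 .067; python3 - <<'E'
from h import *
a=[]
for n,(x,y) in(('scene',(130,120)),('top',(120,245))):
    c=cam(n);np.savez(n+'2.npz',**c);a.append(cv2.resize(c['pixels'][y:y+100,x:x+100,::-1],(400,400),interpolation=cv2.INTER_CUBIC))
cv2.imwrite('pics/above2.png',np.clip(np.hstack(a)*1.8,0,255))
E
python3 go.py .4875 .2748 .067
```

```text
t 1.5 pos [0.4856 0.2753 0.1184] yaw -22.03 tilt z [-0.0044 -0.0014 -1.    ] need cm [-0.22  0.04  5.14] F [-0.23  0.12  0.08] op 1.0010165638891175 g 0.0
t 1.6 pos [0.487  0.2755 0.1204] yaw -22.05 tilt z [-1.7e-03 -5.0e-04 -1.0e+00] need cm [-0.08 -0.04  5.34] F [0.11 0.18 0.72] op 0.9967146272596566 g 0.0[ WARN:0@3.247] global loadsave.cpp:1063 imwrite_ Unsupported depth image for selected encoder is fallbacked to CV_8U.
```

View pics/above2.png

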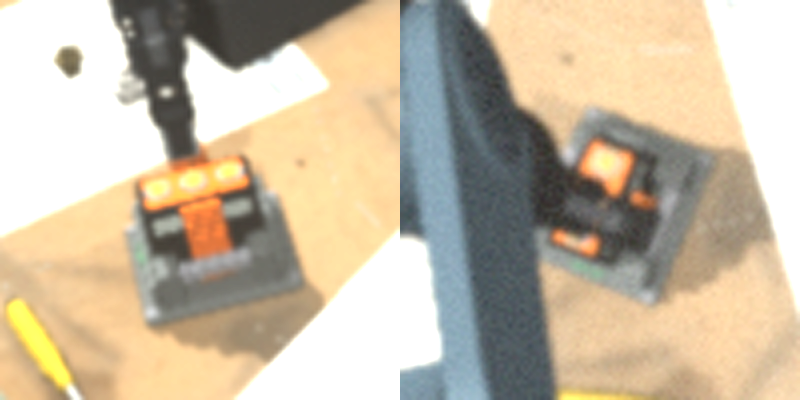

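```bash
python3 - <<'E'
from h import *
y_=np.array([.376,.926]);x_=np.array([.926,-.376]);C=np.array([.487,.2755])
for n in('scene','top'):
    c=dict(np.load(n+'2.npz'));P,D,o=pts(c);ok=c['depth']>0
    q=P[...,:2]-C;a=q@x_;b=q@y_
    m=ok&(abs(a)<.04)&(abs(b)<.08)&(P[...,2]>.078)&(P[...,2]<.3)
    print(n,m.sum())
    for lo in np.arange(.078,.24,.012):
        s=m&(P[...,2]>=lo)&(P[...,2]<lo+.012)
        if s.sum(): print(lo.round(3),s.sum(),'a',np.percentile(a[s],[5,50,95]).round(3),'b',np.percentile(b[s],[5,50,95]).round(3))
E
```

```text
scene 1338
0.126 10 a [-0.012 -0.005  0.006] b [-0.053 -0.05  -0.047]
0.138 34 a [-0.013 -0.002  0.007] b [-0.058 -0.054 -0.049]
0.15 39 a [-0.011 -0.002  0.007] b [-0.059 -0.056 -0.049]
0.162 4 a [-0.008 -0.007  0.002] b [-0.059 -0.058 -0.057]
0.174 41 a [-0.014 -0.002  0.007] b [-0.076 -0.072 -0.05 ]
0.186 49 a [-0.016 -0.003  0.013] b [-0.077 -0.072 -0.041]
0.198 78 a [-0.019 -0.004  0.015] b [-0.075 -0.068 -0.02 ]
0.21 114 a [-0.02  -0.002  0.015] b [-0.074 -0.054 -0.017]
0.222 151 a [-0.015 -0.001  0.012] b [-0.072 -0.054 -0.014]
0.234 72 a [-0.012 -0.003  0.009] b [-0.068 -0.038 -0.032]
top 556
0.174 11 a [-0.013  0.001  0.014] b [-0.073 -0.07  -0.048]
0.186 59 a [-0.011 -0.     0.013] b [-0.074 -0.068 -0.038]
0.198 69 a [-0.016  0.005  0.016] b [-0.071 -0.038 -0.03 ]
0.21 54 a [-0.015  0.     0.017] b [-0.07  -0.067 -0.025]
0.222 74 a [-0.01   0.002  0.012] b [-0.069 -0.051 -0.037]
0.234 101 a [-0.009  0.001  0.01 ] b [-0.066 -0.058 -0.036]
```

Emit:
servo_tool(motion=[[[0,0,1.5,0,-1],[0,0,3.2,0,-1],[0,0,3.2,0,-1],[0,0,3.2,0,-1]]])

```text
time_s: 2.0
eef_pos: [0.4875, 0.2753, 0.0888]
eef_rot: [-0.0, 0.192, 0.981, -0.0]
wrist_force: [0.2, 0.2, 0.2]
opening: 1.002
grasp_force: 0.0
```

```bash
cat > tip.py <<'E'
from h import *
import sys
k=sys.argv[1];f=float(sys.argv[2])
y_=np.array([.376,.926]);x_=np.array([.926,-.376]);C=np.array([.487,.2755])
c=cam('scene');np.savez('s.npz',**c);P,D,o=pts(c);ok=c['depth']>0
cv2.imwrite(f'pics/{k}.png',np.clip(cv2.resize(c['pixels'][110:210,130:230,::-1],(500,500),interpolation=cv2.INTER_CUBIC)*f,0,255).astype('u1'))
q=P[...,:2]-C;a=q@x_;b=q@y_
m=ok&(abs(a)<.04)&(b<-.032)&(b>-.085)&(P[...,2]>.04)&(P[...,2]<.3)
for lo in np.arange(.04,.18,.01):
    s=m&(P[...,2]>=lo)&(P[...,2]<lo+.01)
    if s.sum(): print(lo.round(3),s.sum(),'a',np.percentile(a[s],[5,50,95]).round(3),'b',np.percentile(b[s],[5,50,95]).round(3))
E
python3 go.py .4875 .2748 .067; python3 tip.py d3 2.5;python3 go.py .4875 .2748 .067
```

```text
t 2.0 pos [0.4875 0.2753 0.0888] yaw -22.09 tilt z [-9.e-04 -3.e-04 -1.e+00] need cm [-0.02 -0.04  2.18] F [0.18 0.16 0.24] op 1.0023155061040625 g 0.0
0.04 7 a [-0.005 -0.001  0.009] b [-0.034 -0.033 -0.032]
0.05 7 a [-0.011 -0.008  0.009] b [-0.034 -0.033 -0.032]
0.06 4 a [-0.005  0.005  0.009] b [-0.033 -0.032 -0.032]
0.07 5 a [-0.011  0.002  0.007] b [-0.035 -0.033 -0.032]
0.09 1 a [-0.01 -0.01 -0.01] b [-0.046 -0.046 -0.046]
0.1 13 a [-0.011 -0.     0.009] b [-0.054 -0.05  -0.048]
0.11 30 a [-0.011 -0.     0.009] b [-0.058 -0.053 -0.047]
0.12 34 a [-0.011 -0.003  0.009] b [-0.059 -0.054 -0.05 ]
0.13 6 a [-0.008  0.002  0.004] b [-0.06  -0.058 -0.056]
0.14 8 a [-0.011  0.001  0.006] b [-0.073 -0.071 -0.048]
0.15 70 a [-0.012 -0.002  0.009] b [-0.076 -0.07  -0.051]
0.16 29 a [-0.016 -0.011  0.013] b [-0.075 -0.068 -0.038]
0.17 47 a [-0.015 -0.001  0.014] b [-0.073 -0.069 -0.035]
t 2.05 pos [0.4881 0.2754 0.0895] yaw -22.09 tilt z [ 4.e-04  1.e-04 -1.e+00] need cm [ 0.03 -0.08  2.25] F [ 0.94 -0.16  0.16] op 1.0019434550344617 g 0.0
```

View pics/d3.png

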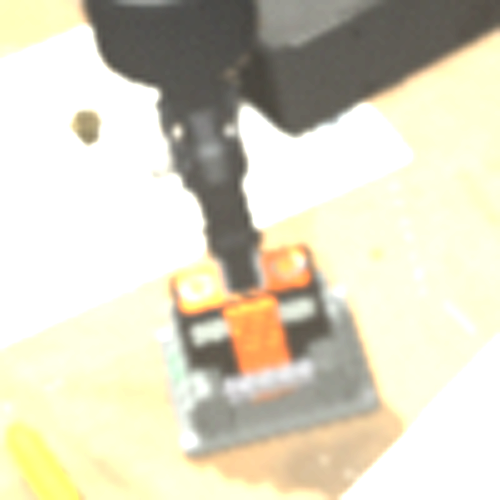

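Emit:
servo_tool(motion=[[[0,0,1.4,0,-1],[0,0,2.7,0,-1],[0,0,2.7,0,-1],[0,0,2.7,0,-1]]])

```text
time_s: 2.45
eef_pos: [0.4872, 0.2752, 0.0614]
eef_rot: [-0.001, 0.192, 0.981, -0.0]
wrist_force: [-1.4, -0.2, 1.2]
opening: 1.004
grasp_force: 0.0
```

```bash
python3 tip.py d4 2.2;python3 go.py .4875 .2748 .067
```

```text
0.04 9 a [-0.007  0.003  0.011] b [-0.036 -0.033 -0.033]
0.05 6 a [-0.01  -0.002  0.009] b [-0.034 -0.033 -0.032]
0.07 9 a [-0.011 -0.003  0.009] b [-0.052 -0.05  -0.047]
0.08 28 a [-0.011 -0.001  0.009] b [-0.059 -0.055 -0.049]
0.09 31 a [-0.01  -0.001  0.009] b [-0.059 -0.055 -0.049]
0.1 11 a [-0.007  0.001  0.007] b [-0.058 -0.057 -0.052]
0.11 2 a [-0.013 -0.006  0.001] b [-0.069 -0.061 -0.054]
0.12 63 a [-0.012 -0.001  0.011] b [-0.075 -0.07  -0.051]
0.13 29 a [-0.015  0.001  0.013] b [-0.077 -0.072 -0.04 ]
0.14 49 a [-0.016 -0.002  0.014] b [-0.074 -0.069 -0.035]
0.15 50 a [-0.013 -0.001  0.01 ] b [-0.072 -0.069 -0.034]
0.16 56 a [-0.012 -0.003  0.009] b [-0.072 -0.068 -0.039]
0.17 101 a [-0.011 -0.001  0.009] b [-0.07  -0.061 -0.036]
t 2.5 pos [0.4877 0.2753 0.0619] yaw -22.09 tilt z [-5.e-04 -2.e-04 -1.e+00] need cm [-0.   -0.06 -0.51] F [-0.08  0.38  0.18] op 1.001891371281315 g 0.0
```

View pics/d4.png

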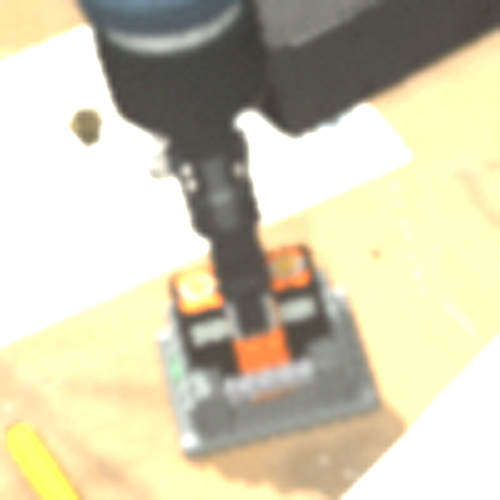

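Emit:
servo_tool(motion=[[[0,0,0,0,-0.5],[0,0,0,0,-0.5],[0,0,0,0,-0.5],[0,0,0,0,-0.5]]])

```text
time_s: 2.9
eef_pos: [0.488, 0.2754, 0.0625]
eef_rot: [0.0, 0.192, 0.981, 0.0]
wrist_force: [0.0, -0.1, 0.4]
opening: 0.749
grasp_force: 0.0
```

```bash
python3 tip.py d5 2.2;python3 go.py .4875 .2748 .067
```

```text
0.04 8 a [-0.01  -0.004  0.007] b [-0.036 -0.033 -0.032]
0.05 10 a [-0.011  0.001  0.01 ] b [-0.035 -0.033 -0.032]
0.06 7 a [-0.009  0.001  0.005] b [-0.04  -0.038 -0.036]
0.07 17 a [-0.01  -0.001  0.009] b [-0.046 -0.042 -0.039]
0.08 32 a [-0.01   0.     0.009] b [-0.049 -0.044 -0.036]
0.09 20 a [-0.01  -0.002  0.006] b [-0.048 -0.046 -0.04 ]
0.1 1 a [0.002 0.002 0.002] b [-0.049 -0.049 -0.049]
0.11 14 a [-0.011 -0.     0.013] b [-0.064 -0.062 -0.04 ]
0.12 51 a [-0.012 -0.001  0.01 ] b [-0.067 -0.062 -0.052]
0.13 25 a [-0.014  0.001  0.014] b [-0.066 -0.063 -0.033]
0.14 44 a [-0.012 -0.001  0.01 ] b [-0.069 -0.065 -0.039]
0.15 32 a [-0.012 -0.002  0.01 ] b [-0.07  -0.067 -0.035]
0.16 61 a [-0.012 -0.001  0.011] b [-0.069 -0.065 -0.037]
0.17 81 a [-0.01  -0.001  0.009] b [-0.068 -0.044 -0.036]
t 2.95 pos [0.4879 0.2754 0.0624] yaw -22.09 tilt z [ 3.e-04  1.e-04 -1.e+00] need cm [ 0.01 -0.07 -0.46] F [-1.17 -0.18 -0.12] op 0.7483509289470166 g 0.0
```

View pics/d5.png

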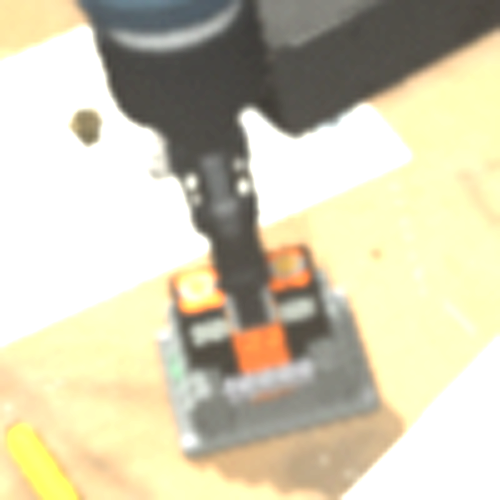

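Emit:
servo_tool(motion=[[[0,0,0.4,0,-0.5],[0,0,0.8,0,-0.5],[0,0,1,0,-0.5],[0,0,1,0,-0.5]]])

```text
time_s: 3.35
eef_pos: [0.4873, 0.2752, 0.0515]
eef_rot: [-0.001, 0.192, 0.981, -0.0]
wrist_force: [-0.2, 0.3, -0.6]
opening: 0.749
grasp_force: 0.0
```

```bash
python3 tip.py d6 2.2;python3 go.py .4875 .2748 .067; python3 - <<'E'
from h import *
y_=np.array([.376,.926]);x_=np.array([.926,-.376]);C=np.array([.4875,.2755])
for f in('scene0.npz','s.npz'):
    c=dict(np.load(f));P,D,o=pts(c);h=cv2.cvtColor(c['pixels'],cv2.COLOR_RGB2HSV)
    q=P[...,:2]-C;a=q@x_;b=q@y_
    m=(h[...,0]<14)&(h[...,1]>130)&(abs(a)<.009)&(b<-.02)&(b>-.05)&(P[...,2]>.038)&(P[...,2]<.068)
    print(f,m.sum(),np.percentile(b[m],[10,50,90]).round(4),np.median(a[m]))
    m=(abs(a)<.006)&(P[...,2]>.03)&(P[...,2]<.09)&(b<-.02)&(b>-.06)
    for v,u in list(zip(*np.nonzero(m)))[::4]: print(u,v,P[v,u,2].round(3),b[v,u].round(3),h[v,u,0],h[v,u,1],end=' | ')
E
```

```text
0.04 4 a [-0.004  0.001  0.003] b [-0.037 -0.034 -0.032]
0.05 4 a [-0.008 -0.003  0.007] b [-0.042 -0.04  -0.038]
0.06 26 a [-0.011  0.     0.01 ] b [-0.046 -0.042 -0.037]
0.07 26 a [-0.01  -0.002  0.009] b [-0.048 -0.045 -0.038]
0.08 18 a [-0.011 -0.003  0.006] b [-0.049 -0.047 -0.04 ]
0.09 2 a [-0.015 -0.012 -0.009] b [-0.039 -0.039 -0.038]
0.1 20 a [-0.012  0.002  0.01 ] b [-0.065 -0.063 -0.044]
0.11 46 a [-0.013 -0.002  0.009] b [-0.067 -0.062 -0.051]
0.12 27 a [-0.016 -0.002  0.014] b [-0.068 -0.065 -0.033]
0.13 45 a [-0.013 -0.001  0.009] b [-0.069 -0.066 -0.057]
0.14 32 a [-0.012 -0.001  0.009] b [-0.07  -0.067 -0.034]
0.15 58 a [-0.012 -0.001  0.009] b [-0.07  -0.066 -0.04 ]
0.16 81 a [-0.01  -0.002  0.009] b [-0.067 -0.045 -0.035]
0.17 28 a [-0.012 -0.003  0.008] b [-0.042 -0.039 -0.034]
t 3.4 pos [0.4875 0.2753 0.0518] yaw -22.08 tilt z [-7.e-04 -2.e-04 -1.e+00] need cm [-0.02 -0.05 -1.52] F [0.73 0.75 0.32] op 0.7488184391776843 g 0.0
scene0.npz 67 [-0.0326 -0.0304 -0.0271] 0.0001158609434050512
181 170 0.074 -0.028 11 182 | 180 171 0.071 -0.027 11 192 | 179 172 0.072 -0.0
[... 532 characters left out ...]
04 0 3 | 186 186 0.036 -0.046 15 12 | s.npz 22 [-0.0348 -0.031  -0.028 ] 0.0009620740308305752
182 171 0.085 -0.044 18 26 | 181 172 0.084 -0.046 18 31 | 180 173 0.084 -0.048 24 32 | 179 174 0.081 -0.047 18 32 | 183 174 0.077 -0.046 18 22 | 182 175 0.072 -0.044 24 30 | 181 176 0.067 -0.041 20 36 | 180 177 0.07 -0.047 20 36 | 184 177 0.064 -0.044 13 57 | 183 178 0.063 -0.045 10 110 | 182 179 0.047 -0.03 11 151 | 181 180 0.043 -0.029 10 174 | 180 181 0.042 -0.03 10 184 | 184 181 0.038 -0.03 10 182 | 183 182 0.033 -0.028 10 168 | 182 183 0.032 -0.028 10 137 | 181 184 0.036 -0.036 10 86 | 185 184 0.032 -0.035 9 19 | 184 185 0.033 -0.038 0 0 | 183 186 0.034 -0.041 0 0 | 183 187 0.03 -0.041 12 15 |
```

Emit:
servo_tool(motion=[[[0,-0.1,0.4,0,-0.5],[0,-0.1,0.8,0,-0.5],[0,-0.1,0.9,0,-0.5],[0,-0.1,0.9,0,-0.4],[0,-0.1,0.9,0,-0.3]]])

```text
time_s: 3.9
eef_pos: [0.4874, 0.2744, 0.0432]
eef_rot: [-0.0, 0.192, 0.981, -0.0]
wrist_force: [0.5, -0.2, -1.6]
opening: 0.65
grasp_force: 2.8
```

Emit:
servo_tool(motion=[[[0,0,0,0,-0.2],[0,0,0,0,-0.15],[0,0,0,0,-0.1],[0,0,0,0,-0.1]]])

```text
time_s: 4.3
eef_pos: [0.4878, 0.2747, 0.0439]
eef_rot: [0.0, 0.192, 0.981, 0.0]
wrist_force: [-2.4, -0.4, 5.4]
opening: 0.548
grasp_force: 5.8
```

```bash
python3 tip.py d7 2.2;python3 go.py .4875 .2748 .067
```

```text
0.04 1 a [-0.002 -0.002 -0.002] b [-0.032 -0.032 -0.032]
0.05 17 a [-0.009  0.     0.008] b [-0.04  -0.036 -0.033]
0.06 22 a [-0.009 -0.001  0.007] b [-0.04  -0.037 -0.034]
0.07 16 a [-0.007  0.     0.008] b [-0.041 -0.037 -0.034]
0.09 27 a [-0.013 -0.     0.012] b [-0.06  -0.055 -0.04 ]
0.1 26 a [-0.012 -0.001  0.01 ] b [-0.061 -0.056 -0.05 ]
0.11 21 a [-0.016 -0.001  0.01 ] b [-0.063 -0.061 -0.037]
0.12 33 a [-0.012 -0.     0.011] b [-0.066 -0.063 -0.057]
0.13 32 a [-0.012 -0.002  0.01 ] b [-0.069 -0.066 -0.048]
0.14 79 a [-0.011 -0.001  0.011] b [-0.069 -0.063 -0.039]
0.15 52 a [-0.009  0.     0.009] b [-0.06  -0.041 -0.035]
0.16 25 a [-0.009  0.     0.009] b [-0.041 -0.038 -0.034]
0.17 59 a [-0.018 -0.001  0.016] b [-0.041 -0.037 -0.032]
t 4.35 pos [0.4878 0.2747 0.0439] yaw -22.08 tilt z [ 8.e-04  4.e-04 -1.e+00] need cm [ 0.03  0.   -2.31] F [-2.11 -1.15  5.35] op 0.5515957156838852 g 5.774587690830231
```

Emit:
servo_tool(motion=[[[0,0,0,0,0],[0,0,0,0,0.2],[0,0,0,0,0.5],[0,0,0,0,1],[0,0,0,0,1]]])

```text
time_s: 4.85
eef_pos: [0.488, 0.2744, 0.0459]
eef_rot: [0.001, 0.191, 0.982, -0.0]
wrist_force: [-9.3, -4.5, 21.4]
opening: 0.439
grasp_force: 59.8
```

```bash
python3 tip.py d8 2.0;python3 go.py .4875 .2748 .067
```

```text
0.05 8 a [-0.006  0.003  0.007] b [-0.034 -0.033 -0.032]
0.06 9 a [-0.007 -0.004  0.005] b [-0.037 -0.035 -0.032]
0.07 10 a [-0.004  0.003  0.006] b [-0.039 -0.036 -0.032]
0.09 25 a [-0.011 -0.001  0.01 ] b [-0.053 -0.05  -0.045]
0.1 19 a [-0.012 -0.     0.011] b [-0.056 -0.051 -0.046]
0.11 19 a [-0.011  0.001  0.012] b [-0.059 -0.058 -0.054]
0.12 27 a [-0.011 -0.     0.011] b [-0.065 -0.062 -0.058]
0.13 30 a [-0.012 -0.001  0.01 ] b [-0.067 -0.064 -0.034]
0.14 72 a [-0.012 -0.002  0.011] b [-0.069 -0.063 -0.04 ]
0.15 59 a [-0.008  0.     0.009] b [-0.059 -0.042 -0.035]
0.16 28 a [-0.009 -0.001  0.009] b [-0.043 -0.038 -0.034]
0.17 52 a [-0.02  -0.003  0.015] b [-0.041 -0.038 -0.033]
t 4.9 pos [0.488  0.2744 0.0459] yaw -22.06 tilt z [ 1.e-03 -4.e-04 -1.e+00] need cm [ 0.06  0.01 -2.11] F [-7.76 -4.39 22.55] op 0.44473859629375817 g 59.79301929473877
```

View pics/d8.png

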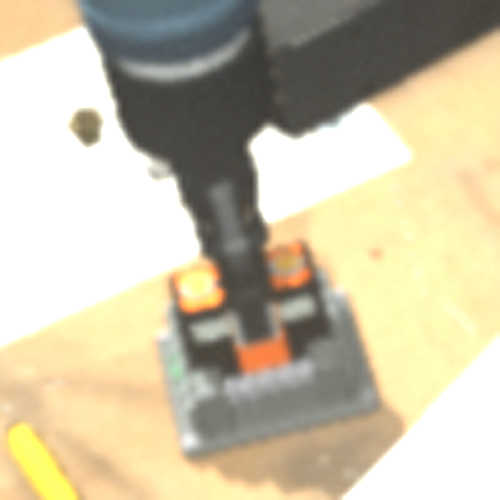

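Emit:
servo_tool(motion=[[[0,0,-0.3,0,1],[0,0,-0.6,0,1],[0,0,-1,0,1],[0,0,-1.4,0,1],[0,0,-1.4,0,1]]])

```text
time_s: 5.4
eef_pos: [0.4877, 0.2746, 0.0576]
eef_rot: [0.0, 0.192, 0.981, 0.0]
wrist_force: [0.2, 0.1, -1.4]
opening: 0.435
grasp_force: 60.5
```

Emit:
servo_tool(motion=[[[0,0,-1.5,0,1],[0,0,-3.5,0,1],[0,0,-6,0,1],[0,0,-8.5,0,1],[0,0,-10,0,1]]])

```text
time_s: 5.9
eef_pos: [0.4885, 0.2748, 0.1602]
eef_rot: [0.001, 0.191, 0.981, 0.001]
wrist_force: [0.2, -0.1, -1.7]
opening: 0.432
grasp_force: 60.6
```

```bash
python3 - <<'E'
from h import *
c=cam('scene');np.savez('s9.npz',**c)
cv2.imwrite('pics/d9.png',np.clip(cv2.resize(c['pixels'][70:210,110:250,::-1],(560,560),interpolation=cv2.INTER_CUBIC)*1.8,0,255).astype('u1'))
P,D,o=pts(c);h=cv2.cvtColor(c['pixels'],cv2.COLOR_RGB2HSV)
E
python3 go.py .5065 -.294 .157
```

```text
t 5.95 pos [0.4895 0.2752 0.1621] yaw -22.07 tilt z [ 0.0061  0.0019 -1.    ] need cm [-22.96 -52.11   0.41] F [ 1.8   0.25 -0.2 ] op 0.4328886251238822 g 60.59836506843567
```

View pics/d9.png

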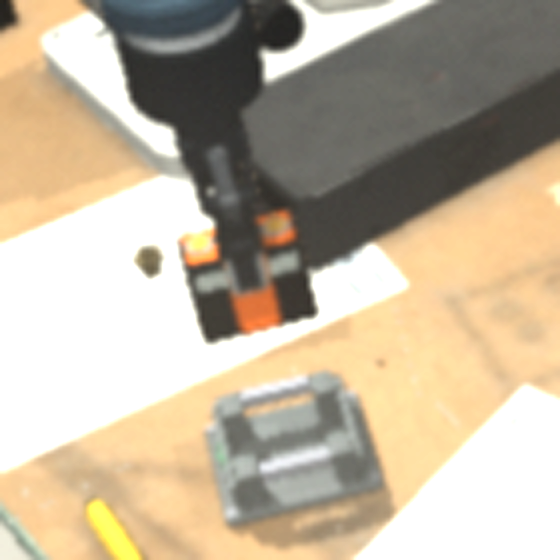

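The image shows the orange cassette held level above its now-empty dock. Next I carry it to the tray.

Emit:
servo_tool(motion=[[[-0.4,-0.9,0,0,1],[-1.2,-2.7,0,0,1],[-2.4,-5.5,0,0,1],[-3.7,-8.3,0,0,1],[-5,-11.3,0,0,1]]])

```text
time_s: 6.45
eef_pos: [0.4898, 0.1493, 0.1554]
eef_rot: [-0.001, 0.191, 0.982, -0.001]
wrist_force: [0.7, -0.0, -1.2]
opening: 0.435
grasp_force: 60.6
```

Emit:
servo_tool(motion=[[[-1.3,-2.9,0,0,1],[-2.6,-5.8,0,0,1],[-3.9,-8.8,0,0,1],[-5.2,-11.7,0,0,1],[-6.5,-14.6,0,0,1]]])

```text
time_s: 6.95
eef_pos: [0.495, -0.0104, 0.1555]
eef_rot: [-0.002, 0.192, 0.981, -0.0]
wrist_force: [0.5, -0.9, -2.3]
opening: 0.431
grasp_force: 60.6
```

Emit:
servo_tool(motion=[[[-1.3,-2.9,0,0,1],[-2.6,-5.8,0,0,1],[-3.9,-8.8,0,0,1],[-5.2,-11.7,0,0,1],[-6.5,-14.6,0,0,1]]])

```text
time_s: 7.45
eef_pos: [0.5003, -0.1697, 0.1553]
eef_rot: [-0.002, 0.192, 0.981, 0.0]
wrist_force: [0.2, 0.2, -1.3]
opening: 0.435
grasp_force: 60.6
```

```bash
python3 go.py .5065 -.294 .157
```

```text
t 7.45 pos [ 0.5003 -0.1697  0.1553] yaw -22.1 tilt z [-0.0029  0.0015 -1.    ] need cm [ -5.25 -11.28  -0.19] F [ 0.21  0.19 -1.35] op 0.43498525913693115 g 60.56460499763489
```

Emit:
servo_tool(motion=[[[-1.2,-2.7,0,0,1],[-2.5,-5.4,0,0,1],[-3.7,-8,0,0,1],[-4.6,-10,0,0,1],[-5,-11,0,0,1]]])

```text
time_s: 7.95
eef_pos: [0.5059, -0.2909, 0.1559]
eef_rot: [-0.001, 0.192, 0.981, 0.0]
wrist_force: [0.7, -0.4, -1.9]
opening: 0.433
grasp_force: 60.6
```

Emit:
servo_tool(motion=[[[0,0,0,0,1],[0,0,0,0,1],[0,0,0,0,1]]])

```text
time_s: 8.25
eef_pos: [0.5069, -0.2879, 0.157]
eef_rot: [-0.0, 0.191, 0.982, 0.0]
wrist_force: [1.0, 0.2, -1.7]
opening: 0.436
grasp_force: 60.6
```

```bash
python3 go.py .5065 -.294 .157; python3 - <<'E'
from h import *
c=cam('scene');c2=cam('top')
a=cv2.resize(c['pixels'][190:390,260:460,::-1],(400,400));b=cv2.resize(c2['pixels'][215:335,340:460,::-1],(400,400))
cv2.imwrite('pics/f.png',np.clip(np.hstack([a,b])*1.8,0,255).astype('u1'))
for n,C in(('s',c),('t',c2)):
    P,D,o=pts(C);h=cv2.cvtColor(C['pixels'],cv2.COLOR_RGB2HSV);ok=C['depth']>0
    near=ok&(np.hypot(P[...,0]-.506,P[...,1]+.294)<.05)&(P[...,2]>.09)&(P[...,2]<.21)
    br=near&(h[...,0]>13)&(h[...,0]<28)&(h[...,1]>60)&(h[...,2]>90)&(P[...,2]>.16)
    og=near&(h[...,0]<13)&(h[...,1]>140)
    print(n,'lowest',np.percentile(P[near][:,2],[0.5,2,5]).round(4),'brass',br.sum(),np.median(P[br],0).round(4) if br.sum() else '','orange',og.sum(),np.median(P[og],0).round(4),'z range',np.percentile(P[og][:,2],[2,98]).round(4))
E
```

```text
t 8.25 pos [ 0.5069 -0.2879  0.157 ] yaw -22.02 tilt z [-5.e-04  8.e-04 -1.e+00] need cm [-0.2  -0.58 -0.  ] F [ 0.96  0.21 -1.74] op 0.4355654095808123 g 60.57042360305786
s lowest [0.1198 0.1227 0.1255] brass 51 [ 0.4872 -0.2779  0.1809] orange 254 [ 0.493  -0.2921  0.1775] z range [0.1302 0.2005]
t lowest [0.121  0.1251 0.1302] brass 20 [ 0.4835 -0.2772  0.1815] orange 33 [ 0.4839 -0.2694  0.1787] z range [0.1751 0.1823]
```

View pics/f.png

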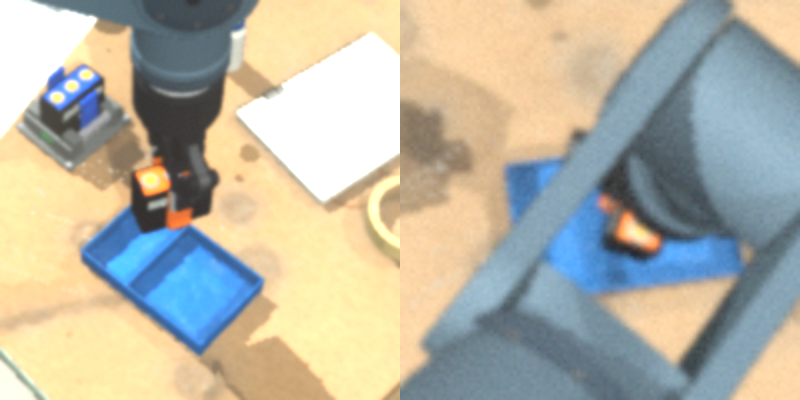

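The cassette is level over the tray. The brass sits at z ≈ 0.181, which puts the underside at about 0.12. I'll trim about 6 mm to centre it, then hand in.

Emit:
servo_tool(motion=[[[-0.1,-0.3,0,0,1],[-0.2,-0.6,0,0,1],[-0.2,-0.6,0,0,1],[-0.2,-0.6,0,0,1],[-0.2,-0.6,0,0,1]]])

```text
time_s: 8.85
eef_pos: [0.5065, -0.2955, 0.1572]
eef_rot: [-0.0, 0.192, 0.981, 0.0]
wrist_force: [-1.1, -0.4, -1.5]
opening: 0.433
grasp_force: 60.6
```

```bash
python3 go.py .5065 -.294 .157; python3 -c "
from bench import ctrl
print(ctrl.hand_in())"
```

```text
t 8.85 pos [ 0.5065 -0.2955  0.1572] yaw -22.09 tilt z [-1.e-04  1.e-04 -1.e+00] need cm [0.06 0.14 0.02] F [-1.14 -0.44 -1.54] op 0.4327420804716416 g 60.56966185569763
the job is handed in; nothing more can be done
None
```

I handed the job in at 8.85 s with the orange cassette held level by its pinched catches over the middle of the blue tray, underside about 12 cm above the bench; the last picture shows the blue cassette still in its dock and the tray in place, but I did not re-check the jars, bottle or blower.

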